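# Fold back the pantry door and put the salt away

## Robot

A 6-joint arm with a two-finger parallel gripper is mounted at the origin on the work surface; the furniture and walls round the work are solid. World frame = base frame: x ahead of the robot, y to its left, z up, the work surface at z = 0. Lengths are in m, angles in rad, forces in N, time in s.
With the tool pointing down it reaches from about 0.3 to 0.875 m from the base axis. Payload 6.4 kg.
Tool frame: the origin (TCP) lies at the very end of the fingers, on their centre line; the grasp point (between the pads) lies 19 mm behind it; z points along the fingers, y is the line along which they close (so a half turn about z gives the same grasp; the last joint's range is limited). The gripper opens to 85 mm and grips with 20 to 120 N. Pads are 22 mm wide; open, the fingers measure 114 mm over their backs; the gripper's body (76 mm by 85 mm) begins 54 mm behind the grasp point. The pads swing forward as they close: fully open they stand 13 mm farther back than shut.
Start: joints at [0.899, 0.181, 1.607, -0, 1.354, -0.206], TCP at [0.258, 0.514, 0.231] pointing down, gripper open.
Joint ranges: [-2.99, 2.99], [-0.89, 2.07], [0.3, 2.58], [-1.14, 4.28], [0, 2.63], [-3.12, 3.12]. Speed limits (rad/s): [2.57, 2.57, 3.01, 3.14, 3.14, 3.14].

## Interface

Orientations are given as a unit quaternion [w, x, y, z].
In Python, from bench import ctrl, imaging gives the robot as it stands (ctrl), with the cameras (imaging).
- The arm moves only by the shell command python3 jog.py 'ROWS'. ROWS is a JSON list of rows, 1 to 10 of them, each of 7 numbers: dx, dy, dz in m, then a rotation vector rx, ry, rz in rad, then the opening from 0.0 (shut) to 1.0 (fully open); each row is the pose to reach, as a shift and turn from the pose commanded when the command began, along the tool's axes at that moment; what a row does not reach only later rows make up. A row lasts 1/8 s, in which the tool goes at most 0.0625 m and 0.188 rad, less where a joint would pass 70% of its speed; a pose out of reach is approached as far as the arm can. The fingers move at their own pace and stop on an object; the grip force is fixed at half the most. Time passes only in rows, so rows that do not move let the fingers close. It prints the time, the measured TCP pose, the force, the opening and the grip force at its end.
- ctrl.get_obs(): the state, without advancing time (a new reading comes with each control period).
- imaging.camera(name): name is "side" or "top"; returns the picture (480x640x3 uint8, blue, green, red); there is no depth.
- imaging.camera_params(name): a dict with "fovy" (degrees; the focal length in pixels is half the picture's height over the tangent of half this angle, whatever the lens; pixels are square), "cx", "cy" (the principal point, pixels), "view" (4x4, takes a point from world to camera coordinates). Camera axes: x right, y up, looking along -z (the intrinsics and any distortion apply to the point x, -y, -z); pixel columns grow to the right and rows downward; lengths in m; the calibration is good to about 2 mm. A picture is of the moment at which its call begins. camera_params takes no time and is no camera call.
- ctrl.hand_in(): hands the job in; it is judged then, once.
The state is a dict: "time_s": time; "q": joint angles; "dq": joint speeds; "joint_efforts": joint torques, N m; "eef_pos": TCP position; "eef_rot": TCP orientation; "wrist_force": force on the tool from outside, world axes, zero at the start; "torque": the same for the moment, N m; "opening": opening from 0.0 (shut) to 1.0 (fully open); "grasp_force": force on a finger pad.
Only numpy, scipy, OpenCV 4.12 (cv2) and the standard library are available. Lean on these libraries where they do the work, as an engineer would, in place of code of your own. Each camera call takes 0.05 s, during which the arm holds its last target. There are 200 camera calls.

## Task

Pull the bifold door of the little wooden cupboard open by its bar handle until both panels are folded right back as far as they go. Then stand the salt shaker (the one with the domed metal top) upright on the round white coaster inside, let go, and leave the door folded open. Do not disturb the spice jars.

Things in the scene. Friction and masses are not known exactly. Their poses are not given: they have to be found in the camera images.
- cupboard: Fixed wooden cupboard, 200 deep x 356 wide x 430 mm tall. Origin: centre of its underside; x points to its back, y to its left seen from the front. Floor top at z 50, roof underside z 410, inside 320 wide; open front plane x -100, inner back wall x +92 mm. Roof slab (20 thick) juts 28 mm out over the front, so at the handle and inside the tool must be tilted. Bifold door covers the front.
- door_hinge (a point): Lower end of the first panel's hinge line at the cupboard's left: x -103, y +160, z 54 mm in the cupboard's frame (same axes). Two panels, each 160 wide, 16 thick, z 54 to 397 mm; hinge lines in their back faces. The second panel hangs on the first one's far edge (the fold); its free edge slides on a track along x -103. The fold comes out to the front; open, both stand out 160 mm at the left.
- fold_door (a joint): Angle a of the first panel: 0 closed, grows to 1.40 rad at the open stop. The second panel turns by a the other way (coupled). In the cupboard's frame the fold is at x = -103 - 160 sin a, y = 160 - 160 cos a, the free edge at x = -103, y = 160 - 320 cos a mm. Light friction, 1 to 3 N at the handle; the door stays where it is left.
- pull_handle: Handle on the second panel: upright round steel bar, 12 mm thick, from 130 to 282 mm above the worktop, on two level stubs (at 145 and 267 mm); bar axis 42 mm off the panel's front face and 56 mm from the fold. Origin: worktop level under the fold, in the panel's back face; x goes square through the panel to its back, y from free edge to fold; turns with the panel.
- handle_grip (a point): Point on the axis of the handle bar, 220 mm above the worktop, between stubs 47 mm above and 75 mm below it. With door angle a it lies, in the cupboard's frame, at x = -103 - 104 sin a - 58 cos a, y = 160 - 216 cos a - 58 sin a mm. Axes as pull_handle.
- coaster: Round white ceramic coaster, 90 mm across, 5 mm thick, fixed on the cupboard's floor near the front (hidden until the door opens). Origin: centre of its underside, 50 mm above the worktop (its top is at 55 mm).
- shaker: Salt shaker, 44 mm across, 90 mm tall, straight clear body (to 70 mm up) with a domed grey metal top, standing on the worktop in front to the right. Origin: centre of its underside, z up.
- jar_out: Spice jar, 41 mm across, 91 mm tall, flat black cap, standing on the worktop near the shaker. Bystander. Origin: centre of its underside.
- jar_in1: Spice jar like jar_out, standing at the back of the cupboard, on the left. Bystander. Origin: centre of its underside.
- jar_in2: Spice jar like jar_out, standing at the back of the cupboard, on the right. Bystander. Origin: centre of its underside.

How it is judged:
On the way, in this order (a step that is already met when the one before it is completed fails the run):
1. the door is being pulled open by its handle (value of joint fold_door above 0.25 rad and contact force between the fingers and pull_handle above 0.3 N), for 0.1 s.
2. both panels are folded right back, before the shaker goes in (value of joint fold_door above 1.25 rad and horizontal distance between shaker and coaster above 0.08 m), for 0.2 s.
At the end, for the whole second after the job is handed in: The door is within 0.15 rad of its open stop (angle over 1.25 rad), and the shaker stands at rest, upright within 0.12 rad, on the coaster with its whole foot (centre within 24 mm of the coaster's centre); the three spice jars are upright within 0.2 rad (value of joint fold_door above 1.25 rad and horizontal distance between shaker and coaster below 0.024 m and z of shaker in the frame of coaster between 0.001 and 0.009 m and angle between shaker's own z axis and vertical below 0.12 rad and linear speed of shaker below 0.02 m/s and angle between each of jar_in1, jar_in2, jar_out's own z axis and vertical below 0.2 rad); the robot touches nothing.
It fails at once if a spice jar is shifted by more than 30 mm or knocked over (distance of any of jar_in1, jar_in2, jar_out from where it was at the start of the episode above 0.03 m).
It fails at once if the salt shaker is tipped over (angle between shaker's own z axis and vertical above 0.9 rad).
It also fails if it takes over 58 s, if anything falls off the work surface, if the arm or the gripper's body presses on something with over 40 N, if the wrist force passes 120 N, or if a joint passes its speed limit or range.

## Working session

There is one attempt and no reset: what is moved stays moved. The work goes in short steps, Python scripts to look and compute and a shell command to move; the robot and the scene stay as the last step left them, time stands still between calls to the robot, and variables do not carry over. Pictures are saved under pics/ and viewed, at most 10 in all, crops included, and the job is handed in when it is done.

```bash
ls; mkdir -p pics
python3 - <<'E'
from bench import ctrl, imaging
import cv2
for n in("side","top"):
    p=imaging.camera_params(n);print(n,p)
    cv2.imwrite(f"pics/{n}0.png",imaging.camera(n))
o=ctrl.get_obs();print(o)
E
```

```text
bench.py
jog.py
pics
side {'fovy': 56.28866458831538, 'cx': 323.4951425146716, 'cy': 238.8511565118151, 'view': array([[ 0.86263734, -0.50575943, -0.0080137 , -0.57941643],
       [ 0.37612392,  0.63077324,  0.67871638, -0.30947811],
       [-0.33821238, -0.58850023,  0.73435677, -0.81502823],
       [ 0.        ,  0.        ,  0.        ,  1.        ]])}
top {'fovy': 48.886244311748904, 'cx': 318.68515984158046, 'cy': 232.78750321785415, 'view': array([[-0.18631179, -0.98245648, -0.00819594,  0.08189789],
       [ 0.77668901, -0.15238889,  0.61117249, -0.60942702],
       [-0.60169934,  0.10750295,  0.791455  , -0.94041315],
       [ 0.        ,  0.        ,  0.        ,  1.        ]])}
{'time_s': 0.1, 'q': array([ 8.98715792e-01,  1.81472202e-01,  1.60789577e+00,  1.63623171e-05,
        1.35380047e+00, -2.06339422e-01]), 'dq': array([-1.06586812e-03, -4.07405529e-03, -1.68604525e-03, -2.44851027e-05,
        6.81444369e-04, -1.37311249e-05]), 'joint_efforts': array([ 1.66715836e-04, -4.45879519e+01, -3.52236414e+01, -2.23697634e-04,
        4.22129538e-03, -2.19437652e-05]), 'eef_pos': array([0.25791243, 0.51336473, 0.23047709]), 'eef_rot': array([-3.42261136e-04,  2.30773193e-01,  9.73007252e-01, -7.09715587e-04]), 'wrist_force': array([ 0.29645002, -0.91025973,  0.1142612 ]), 'torque': array([ 0.02965518,  0.04459247, -0.05130717]), 'grasp_force': 0.0, 'opening': 1.0024239702461766}
```

View pics/side0.png

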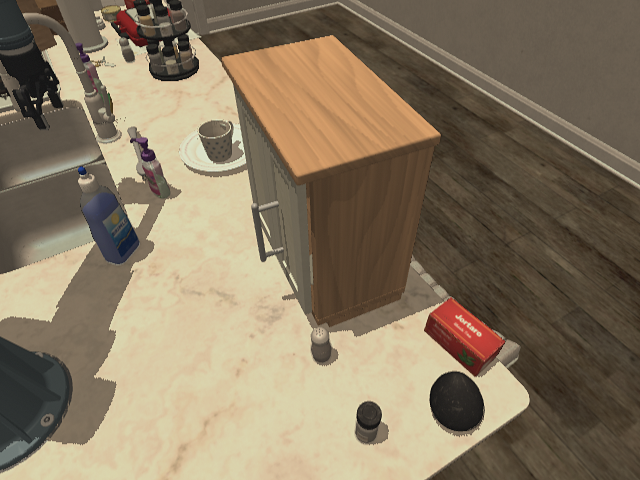

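View pics/top0.png

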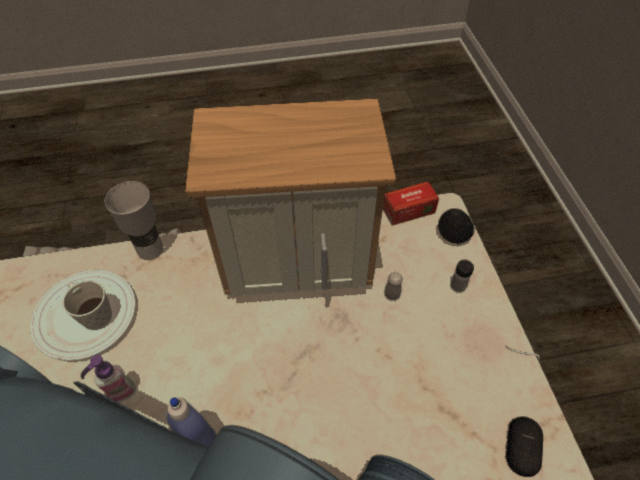

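The side picture shows the cupboard, with roof corners near (223,58), (334,37), (439,135) and (303,180). The shaker is at about (320,345), the jar at (368,422) and the handle at (258,232). In the top picture the roof corners are at about (194,108), (381,98), (391,178) and (188,186), the shaker at (394,286), the jar at (462,277) and the handle bar from (323,238) to (327,303).

Run:
```python
import cv2
s=cv2.imread("pics/side0.png");t=cv2.imread("pics/top0.png")
cv2.imwrite("pics/c1.png",cv2.resize(s[170:450,210:410],None,fx=2.14,fy=2.14,interpolation=cv2.INTER_CUBIC)[:600])
cv2.imwrite("pics/c2.png",cv2.resize(t[90:315,180:480],None,fx=2.66,fy=2.66,interpolation=cv2.INTER_CUBIC))
```

```text
(no output)
```

View pics/c1.png

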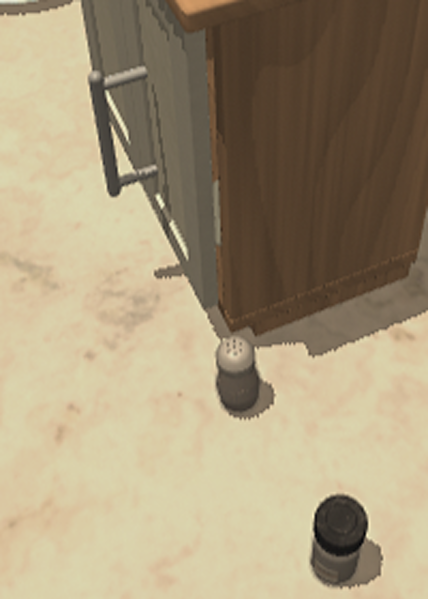

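View pics/c2.png

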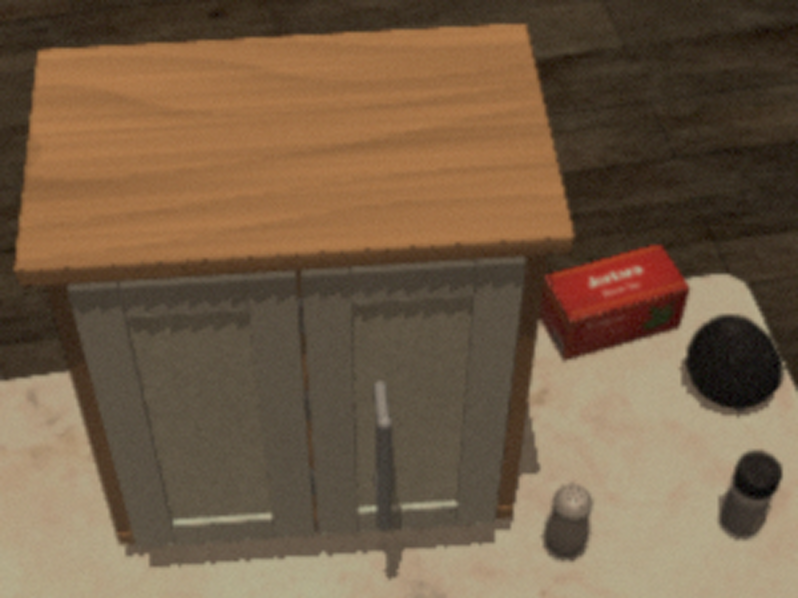

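```bash
cat > h.py <<'E'
import numpy as np
from scipy.optimize import least_squares
from scipy.spatial.transform import Rotation as R
from bench import ctrl, imaging
P={n:imaging.camera_params(n) for n in("side","top")}
def proj(n,X):
    p=P[n];f=240/np.tan(np.radians(p["fovy"]/2))
    c=np.asarray(X)@p["view"][:3,:3].T+p["view"][:3,3]
    return np.c_[p["cx"]+f*c[:,0]/-c[:,2],p["cy"]-f*c[:,1]/-c[:,2]]
def fit(obs,x0,model):
    r=lambda s:np.concatenate([((proj(n,model(s,np.array([k for k,_ in o])))-np.array([v for _,v in o]))).ravel() for n,o in obs.items()])
    s=least_squares(r,x0,loss="soft_l1");return s.x,r(s.x).reshape(-1,2)
def cup(s,k): # s=x,y,yaw of cupboard
    c,d=np.cos(s[2]),np.sin(s[2]);return np.c_[s[0]+c*k[:,0]-d*k[:,1],s[1]+d*k[:,0]+c*k[:,1],k[:,2]]
def tri(obs): return fit({n:[((0,0,0),v)] for n,v in obs.items()},np.array([.5,0,.1]),lambda s,k:k+s)
E
python3 - <<'E'
from h import *
obs={"side":[((-.128,.178,.43),(223,58)),((.1,.178,.43),(334,37)),((.1,-.178,.43),(439,134)),((-.128,-.178,.43),(303,179)),
 ((-.161,-.056,.282),(254.9,205.5)),((-.161,-.056,.130),(263.3,259.3))],
"top":[((-.128,.178,.43),(187.1,190.8)),((.1,.178,.43),(194.3,108.4)),((.1,-.178,.43),(378.1,99.8)),((-.128,-.178,.43),(394.7,178.7)),
 ((-.161,-.056,.282),(324,247.5)),((-.161,-.056,.130),(325.5,288.5))]}
s,r=fit(obs,np.array([.7,.1,0]),cup);print(s,np.degrees(s[2]));print(r.round(1))
for o in({"side":(319.8,333),"top":(395,275)},{"side":(321.7,358.3),"top":(393.3,295)},{"side":(369.8,411),"top":(464.5,266.5)},{"side":(367,439),"top":(459,289)}):
    x,r=tri(o);print(x.round(4),abs(r).max().round(1),"cup frame",(R.from_euler('z',-s[2]).apply(x-[*s[:2],0])).round(3))
E
```

```text
[ 0.68566055  0.00625812 -0.11430662] -6.549286905314733
[[-1.   1.3]
 [ 2.3 -0.5]
 [ 0.9 -2.1]
 [-9.7 -5.9]
 [-0.6 -0.5]
 [ 0.4  2.8]
 [ 4.2  0.5]
 [ 5.4 -0.8]
 [-3.3 -1.5]
 [-2.3  0.7]
 [ 1.5  0.1]
 [-0.2  0.1]]
[ 0.5472 -0.2016  0.0891] 0.7 cup frame [-0.114 -0.222  0.089]
[ 0.5469 -0.2064  0.0009] 0.2 cup frame [-0.114 -0.227  0.001]
[ 0.5428 -0.3667  0.0896] 0.7 cup frame [-0.099 -0.387  0.09 ]
[ 0.5402 -0.3747 -0.0118] 0.0 cup frame [-0.101 -0.395 -0.012]
```

Run:
```python
from h import *
def m(s,k):
    k=k.copy();k[:,1]=np.where(abs(k[:,1])>.17,np.sign(k[:,1])*s[3],k[:,1]);k[:,0]=np.where(k[:,0]>.05,s[4],k[:,0]);return cup(s,k)
obs={"side":[((-.128,.178,.43),(223,58)),((.1,.178,.43),(334,37)),((.1,-.178,.43),(439,134)),((-.128,-.178,.43),(303,179)),
 ((-.161,-.056,.282),(254.9,205.5)),((-.161,-.056,.130),(263.3,259.3))],
"top":[((-.128,.178,.43),(187.1,190.8)),((.1,.178,.43),(194.3,108.4)),((.1,-.178,.43),(378.1,99.8)),((-.128,-.178,.43),(394.7,178.7)),
 ((-.161,-.056,.282),(324,247.5)),((-.161,-.056,.130),(325.5,288.5))]}
s,r=fit(obs,np.array([.7,.1,0,.178,.1]),m);print(s,np.degrees(s[2]));print(r.round(1).tolist())
C=lambda *k:cup(s,np.array([k]))
for k in((-.1,-.178,0),(-.1,.178,0),(-.119,-.160,.054),(-.119,.16,.054),(-.119,0,.054)):
    print(k,proj("side",C(*k)).round(1),proj("top",C(*k)).round(1))
for x in ((.547,-.204,0),(.543,-.369,0)): print(R.from_euler('z',-s[2]).apply(np.array(x)-[*s[:2],0]).round(3))
for a in np.linspace(0,1.4,8):
    print(a.round(1),C(-.103-.104*np.sin(a)-.058*np.cos(a),.16-.216*np.cos(a)-.058*np.sin(a),.22).round(3), "panel normal yaw(world)",(s[2]-a).round(3))
```

```text
[ 0.68753444  0.00685722 -0.11710116  0.18440096  0.09431552] -6.7094022464444185
[[-0.9, -0.7], [-0.7, -1.6], [0.6, 0.7], [-7.4, -3.9], [0.1, -1.2], [1.0, 2.1], [-0.1, -0.2], [1.8, 0.5], [-0.2, -0.3], [0.5, -0.0], [0.8, -0.5], [-0.8, -0.5]]
(-0.1, -0.178, 0) [[318.6 335. ]] [[372.2 291.6]]
(-0.1, 0.178, 0) [[263.1 222. ]] [[226.9 301. ]]
(-0.119, -0.16, 0.054) [[305.7 316.7]] [[367.3 287. ]]
(-0.119, 0.16, 0.054) [[255.6 213.2]] [[231.  295.8]]
(-0.119, 0, 0.054) [[278.1 259.7]] [[299.5 291.4]]
[-0.115 -0.226  0.   ]
[-0.1  -0.39  0.  ]
0.0 [[ 0.521 -0.03   0.22 ]] panel normal yaw(world) -0.117
0.2 [[ 0.501 -0.035  0.22 ]] panel normal yaw(world) -0.317
0.4 [[ 0.485 -0.031  0.22 ]] panel normal yaw(world) -0.517
0.6 [[ 0.473 -0.019  0.22 ]] panel normal yaw(world) -0.717
0.8 [[0.467 0.    0.22 ]] panel normal yaw(world) -0.917
1.0 [[0.467 0.027 0.22 ]] panel normal yaw(world) -1.117
1.2 [[0.471 0.06  0.22 ]] panel normal yaw(world) -1.317
1.4 [[0.481 0.098 0.22 ]] panel normal yaw(world) -1.517
```

```bash
cat >> h.py <<'E'
S=np.array([.6875,.0069,-.1171])
def W(*k): return cup(S,np.array([k]))[0]
def Rt(psi,th): # heading, angle below horizontal
    z=np.array([np.cos(th)*np.cos(psi),np.cos(th)*np.sin(psi),-np.sin(th)]);y=np.array([-np.sin(psi),np.cos(psi),0])
    return np.c_[np.cross(y,z),y,z]
def go(*tg,back=0.019): # each: grasp point world, psi, theta, retreat along tool
    o=ctrl.get_obs();q=o["eef_rot"];R0=R.from_quat([*q[1:],q[0]]).as_matrix();p0=o["eef_pos"];lp,lr=p0,R0
    print("t",round(o["time_s"],2),"tcp",p0.round(3),"q",o["q"].round(2))
    for g,psi,th,ret in tg:
        Rn=Rt(psi,th);p=np.array(g)+Rn[:,2]*(back-ret)
        rv=R.from_matrix(R0.T@Rn).as_rotvec()
        n=max(np.linalg.norm(p-lp)/.0625,np.linalg.norm(R.from_matrix(lr.T@Rn).as_rotvec())/.188)
        print((R0.T@(p-p0)).round(4),rv.round(3),"rows",round(n,1),"tcp",p.round(3));lp,lr=p,Rn
def grip(a): return W(-.103-.104*np.sin(a)-.058*np.cos(a),.16-.216*np.cos(a)-.058*np.sin(a),.222)
E
python3 - <<'E'
from h import *
g=grip(0);s=S[2]
go(((.33,.33,.40),.6,1.3,0),((.40,.05,.36),s,.785,0),(g,s,.785,.09),(g,s,.785,0))
x,r=tri({"side":(85,172),"top":(177,401)});print(x,r.round(1))
E
```

```text
t 0.1 tcp [0.258 0.513 0.23 ] q [ 0.9   0.18  1.61  0.    1.35 -0.21]
[-0.1492 -0.1272 -0.1511] [-0.145 -0.246 -1.059] rows 5.8 tcp [0.334 0.333 0.382]
[-0.3476 -0.3458 -0.1157] [-0.138 -0.778 -0.33 ] rows 4.8 tcp [0.413 0.048 0.347]
[-0.4319 -0.3845 -0.0413] [-0.138 -0.778 -0.33 ] rows 1.9 tcp [ 0.471 -0.024  0.272]
[-0.4917 -0.3626  0.0223] [-0.138 -0.778 -0.33 ] rows 1.4 tcp [ 0.534 -0.031  0.209]
[0.28267463 0.27088974 0.24255664] [[-0.2  0.3]
 [-0.1 -0.3]]
```

```bash
python3 jog.py '[[0,0,-0.06,0,0,0,1],[0,0,-0.12,0,0,0,1],[0,0,-0.17,0,0,0,1],[-0.348,-0.346,-0.116,-0.138,-0.778,-0.33,1],[-0.348,-0.346,-0.116,-0.138,-0.778,-0.33,1],[-0.348,-0.346,-0.116,-0.138,-0.778,-0.33,1],[-0.348,-0.346,-0.116,-0.138,-0.778,-0.33,1],[-0.348,-0.346,-0.116,-0.138,-0.778,-0.33,1],[-0.348,-0.346,-0.116,-0.138,-0.778,-0.33,1],[-0.348,-0.346,-0.116,-0.138,-0.778,-0.33,1]]'
python3 - <<'E'
from h import *
g=grip(0);s=S[2]
go(((.40,.05,.36),s,.785,0),(g,s,.785,.09),(g,s,.785,0))
E
```

```text
time_s: 1.35
eef_pos: [0.3873, 0.1251, 0.3539]
eef_rot: [0.379, 0.054, 0.924, -0.021]
wrist_force: [0.1, -0.1, -0.0]
opening: 0.999
grasp_force: 0.0
t 1.35 tcp [0.387 0.125 0.354] q [ 0.18 -0.86  2.3  -0.25  0.96 -1.21]
[-0.0197 -0.0732  0.0295] [ 0.002 -0.008  0.   ] rows 1.3 tcp [0.413 0.048 0.347]
[-0.0144 -0.1386  0.1286] [ 0.002 -0.008  0.   ] rows 1.9 tcp [ 0.471 -0.024  0.272]
[-0.0151 -0.1388  0.2186] [ 0.002 -0.008  0.   ] rows 1.4 tcp [ 0.534 -0.031  0.209]
```

```bash
python3 jog.py '[[-0.014,-0.139,0.129,0,0,0,1],[-0.014,-0.139,0.129,0,0,0,1],[-0.014,-0.139,0.129,0,0,0,1],[-0.014,-0.139,0.129,0,0,0,1]]'
python3 - <<'E'
from h import *
import cv2
g=grip(0);s=S[2]
go((g,s,.785,0.05),(g,s,.785,0))
a=imaging.camera("side")[130:330,150:350];b=imaging.camera("top")[150:350,230:430]
cv2.imwrite("pics/pre.png",np.hstack([cv2.resize(a,(400,400)),cv2.resize(b,(400,400))]))
E
```

```text
time_s: 1.85
eef_pos: [0.4708, -0.027, 0.2701]
eef_rot: [0.377, 0.057, 0.924, -0.022]
wrist_force: [0.6, 0.3, -0.9]
opening: 1.001
grasp_force: 0.0
t 1.85 tcp [ 0.471 -0.027  0.27 ] q [-0.49 -0.69  2.39  0.39  0.74 -2.13]
[-0.0019  0.0031  0.0385] [-0.003 -0.011 -0.006] rows 0.6 tcp [ 0.499 -0.027  0.244]
[-0.0024  0.0032  0.0885] [-0.003 -0.011 -0.006] rows 0.8 tcp [ 0.534 -0.031  0.209]
```

View pics/pre.png

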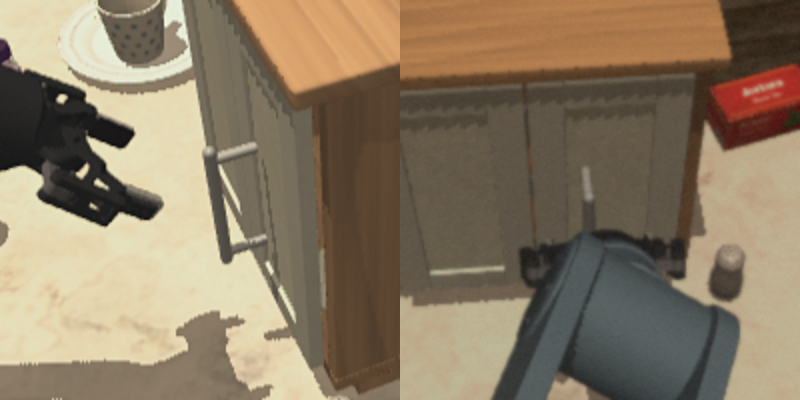

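The picture shows the open fingers in front of the bar, which lies on their centre line. q6 would run out of range while following the door, so I'll back off and flip the tool half a turn.

```bash
python3 jog.py '[[0,0,-0.05,0,0,0,1],[0,0,-0.05,0,0,1.57,1],[0,0,-0.05,0,0,1.57,1],[0,0,-0.05,0,0,1.57,1],[0,0,-0.05,0,0,1.57,1],[0,0,-0.05,0,0,1.57,1],[0,0,-0.05,0,0,1.57,1],[0,0,-0.05,0,0,1.57,1],[0,0,-0.05,0,0,1.57,1],[0,0,-0.05,0,0,1.57,1]]'
python3 jog.py '[[0,0,0,0,0,1.57,1],[0,0,0,0,0,1.57,1],[0,0,0,0,0,1.57,1],[0,0,0,0,0,1.57,1],[0,0,0,0,0,1.57,1],[0,0,0,0,0,1.57,1],[0,0,0,0,0,1.57,1],[0,0,0,0,0,1.57,1],[0,0,0,0,0,1.57,1]]'
sed -i 's/return np.c_\[np.cross(y,z),y,z\]/return np.c_[-np.cross(y,z),-y,z]/' h.py
python3 - <<'E'
from h import *
g=grip(0);s=S[2]
go((g,s,.785,0.05),(g,s,.785,0))
E
```

```text
time_s: 3.2
eef_pos: [0.436, -0.0184, 0.308]
eef_rot: [0.282, 0.692, 0.614, 0.253]
wrist_force: [-0.2, -0.0, 0.4]
opening: 1.004
grasp_force: 0.0
time_s: 4.32
eef_pos: [0.436, -0.0184, 0.308]
eef_rot: [0.021, 0.924, -0.055, 0.378]
wrist_force: [-0.1, 0.2, 0.3]
opening: 0.999
grasp_force: 0.0
t 4.33 tcp [ 0.436 -0.018  0.308] q [-0.55 -0.89  2.4   0.38  0.94  1.02]
[0.0007 0.0017 0.0905] [-0.002  0.009 -0.002] rows 1.4 tcp [ 0.499 -0.027  0.244]
[0.0011 0.0018 0.1405] [-0.002  0.009 -0.002] rows 0.8 tcp [ 0.534 -0.031  0.209]
```

```bash
python3 jog.py '[[0.001,0.002,0.05,0,0,0,1],[0.001,0.002,0.1,0,0,0,1],[0.001,0.002,0.14,0,0,0,1],[0.001,0.002,0.14,0,0,0,0],[0.001,0.002,0.14,0,0,0,0],[0.001,0.002,0.14,0,0,0,0],[0.001,0.002,0.14,0,0,0,0],[0.001,0.002,0.14,0,0,0,0],[0.001,0.002,0.14,0,0,0,0]]'
python3 - <<'E'
from h import *
s=S[2]
go(*[(grip(a),s+b*a,.785+.1*a,0) for a,b in((0,1),(.15,.8),(.3,.8),(.45,.8),(.6,.8),(.75,.8))])
E
```

```text
time_s: 5.45
eef_pos: [0.5342, -0.0307, 0.2105]
eef_rot: [0.02, 0.924, -0.053, 0.379]
wrist_force: [-7.6, 15.5, 9.5]
opening: 0.123
grasp_force: 58.5
t 5.45 tcp [ 0.534 -0.031  0.21 ] q [-0.41 -0.34  2.33  0.5   0.44  0.9 ]
[-0.0012  0.0007  0.0015] [-0.005  0.007  0.001] rows 0.0 tcp [ 0.534 -0.031  0.209]
[-0.0121  0.0053 -0.009 ] [ 0.079 -0.008 -0.085] rows 0.6 tcp [ 0.519 -0.034  0.208]
[-0.022   0.005  -0.0185] [ 0.161 -0.023 -0.172] rows 0.6 tcp [ 0.505 -0.032  0.208]
[-0.0307 -0.0002 -0.0268] [ 0.243 -0.038 -0.26 ] rows 0.6 tcp [ 0.494 -0.026  0.208]
[-0.0379 -0.0103 -0.0336] [ 0.323 -0.052 -0.349] rows 0.6 tcp [ 0.485 -0.015  0.208]
[-0.0435 -0.0249 -0.0388] [ 0.402 -0.067 -0.44 ] rows 0.6 tcp [0.479 0.001 0.208]
```

```bash
python3 jog.py '[[-0.012,0.004,-0.009,0.079,-0.008,-0.085,0],[-0.022,0.004,-0.0185,0.161,-0.023,-0.172,0],[-0.0305,-0.001,-0.027,0.243,-0.038,-0.26,0],[-0.0305,-0.001,-0.027,0.243,-0.038,-0.26,0]]'
python3 - <<'E'
from h import *
s=S[2]
go(*[(grip(a),s+b*a,.785+.1*a,0) for a,b in((.45,.8),(.6,.8),(.75,.8),(.9,.8),(1.05,.8),(1.2,.8),(1.35,.8),(1.42,.8))])
E
```

```text
time_s: 5.95
eef_pos: [0.4951, -0.0256, 0.2099]
eef_rot: [-0.045, 0.925, 0.113, 0.361]
wrist_force: [9.9, 15.9, 5.6]
opening: 0.12
grasp_force: 60.6
t 5.95 tcp [ 0.495 -0.026  0.21 ] q [-0.68 -0.41  2.36  0.8   0.86  0.22]
[-0.0022  0.0001  0.0006] [-0.001 -0.004 -0.001] rows 0.0 tcp [ 0.494 -0.026  0.208]
[-0.0066 -0.0128 -0.0032] [ 0.08  -0.019 -0.09 ] rows 0.6 tcp [ 0.485 -0.015  0.208]
[-0.0083 -0.0292 -0.0044] [ 0.159 -0.034 -0.18 ] rows 0.6 tcp [0.479 0.001 0.208]
[-0.0071 -0.0488 -0.0031] [ 0.237 -0.049 -0.272] rows 0.6 tcp [0.476 0.02  0.207]
[-0.0032 -0.071   0.0008] [ 0.313 -0.063 -0.364] rows 0.6 tcp [0.476 0.043 0.207]
[ 0.0033 -0.0956  0.0071] [ 0.388 -0.077 -0.458] rows 0.6 tcp [0.479 0.069 0.207]
[ 0.0123 -0.1218  0.0158] [ 0.462 -0.091 -0.553] rows 0.6 tcp [0.485 0.097 0.207]
[ 0.0174 -0.1345  0.0205] [ 0.496 -0.097 -0.597] rows 0.3 tcp [0.489 0.111 0.207]
```

```bash
python3 jog.py '[[-0.0066,-0.0128,-0.0022,0.08,-0.019,-0.09,0],[-0.0083,-0.0292,-0.0034,0.159,-0.034,-0.18,0],[-0.0071,-0.0488,-0.002,0.237,-0.049,-0.272,0],[-0.0071,-0.0488,-0.002,0.237,-0.049,-0.272,0]]'
python3 - <<'E'
from h import *
s=S[2]
go(*[(grip(a),s+b*a,.785+.1*a,0) for a,b in((.9,.8),(1.05,.8),(1.2,.8),(1.3,.8),(1.36,.8),(1.4,.8),(1.42,.8))])
E
```

```text
time_s: 6.45
eef_pos: [0.4774, 0.0188, 0.208]
eef_rot: [-0.099, 0.898, 0.281, 0.325]
wrist_force: [-24.9, 0.5, 32.4]
opening: 0.116
grasp_force: 70.2
t 6.45 tcp [0.477 0.019 0.208] q [-0.67 -0.33  2.29  0.76  1.09 -0.05]
[-0.0006 -0.0017  0.0003] [0.002 0.003 0.004] rows 0.0 tcp [0.476 0.02  0.207]
[ 0.0093 -0.0206  0.0087] [ 0.078 -0.012 -0.089] rows 0.6 tcp [0.476 0.043 0.207]
[ 0.0225 -0.0403  0.0197] [ 0.153 -0.027 -0.183] rows 0.6 tcp [0.479 0.069 0.207]
[ 0.0329 -0.0537  0.0285] [ 0.202 -0.036 -0.246] rows 0.4 tcp [0.483 0.088 0.207]
[ 0.0397 -0.0618  0.0342] [ 0.231 -0.042 -0.284] rows 0.3 tcp [0.485 0.099 0.207]
[ 0.0445 -0.0671  0.0382] [ 0.25  -0.046 -0.31 ] rows 0.2 tcp [0.488 0.107 0.207]
[ 0.047  -0.0698  0.0403] [ 0.26  -0.048 -0.323] rows 0.1 tcp [0.489 0.111 0.207]
```

```bash
python3 jog.py '[[0,0,-0.004,0,0,0,0],[0,0,-0.004,0,0,0,0]]'
python3 - <<'E'
from h import *
import cv2
a=imaging.camera("side")[130:330,150:350];b=imaging.camera("top")[150:350,230:430]
cv2.imwrite("pics/mid.png",np.hstack([cv2.resize(a,(400,400)),cv2.resize(b,(400,400))]))
E
```

```text
time_s: 6.7
eef_pos: [0.4764, 0.0151, 0.2086]
eef_rot: [-0.096, 0.899, 0.277, 0.326]
wrist_force: [25.2, 1.6, -12.4]
opening: 0.118
grasp_force: 61.6
```

View pics/mid.png

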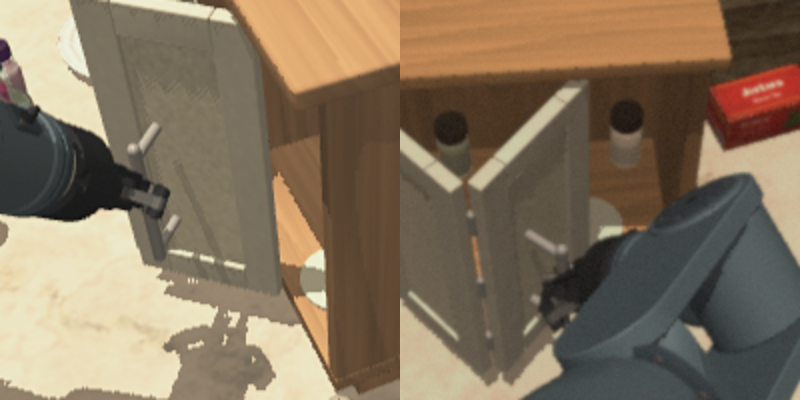

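The door is open by about 0.9 rad, the bar is firmly between the pads, and the coaster shows at right. I carry on.

```bash
python3 - <<'E'
from h import *
s=S[2]
go(*[(grip(a),s+b*a,.785+.1*a,0.001) for a,b in((.9,.8),(1.05,.8),(1.2,.8),(1.3,.8),(1.36,.8),(1.4,.8),(1.42,.8))])
E
python3 jog.py '[[0.01,-0.02,0.009,0.078,-0.012,-0.089,0],[0.023,-0.04,0.02,0.153,-0.027,-0.183,0],[0.023,-0.04,0.02,0.153,-0.027,-0.183,0]]'
python3 - <<'E'
from h import *
s=S[2]
go(*[(grip(a),s+b*a,.785+.1*a,0.001) for a,b in((1.2,.8),(1.3,.8),(1.36,.8),(1.4,.8),(1.42,.8))])
E
```

```text
t 6.8 tcp [0.476 0.015 0.209] q [-0.68 -0.34  2.29  0.76  1.09 -0.04]
[ 0.0012 -0.0041  0.0015] [ 0.011  0.003 -0.002] rows 0.1 tcp [0.476 0.02  0.208]
[ 0.0111 -0.023   0.0097] [ 0.087 -0.011 -0.095] rows 0.6 tcp [0.476 0.043 0.208]
[ 0.0241 -0.0429  0.0206] [ 0.161 -0.026 -0.189] rows 0.6 tcp [0.479 0.068 0.208]
[ 0.0345 -0.0564  0.0292] [ 0.21  -0.035 -0.252] rows 0.4 tcp [0.482 0.087 0.208]
[ 0.0413 -0.0645  0.0349] [ 0.239 -0.041 -0.29 ] rows 0.3 tcp [0.485 0.099 0.208]
[ 0.0461 -0.0699  0.0388] [ 0.259 -0.045 -0.316] rows 0.2 tcp [0.487 0.107 0.208]
[ 0.0485 -0.0726  0.0409] [ 0.268 -0.047 -0.329] rows 0.1 tcp [0.488 0.111 0.208]
time_s: 7.18
eef_pos: [0.4781, 0.0674, 0.2079]
eef_rot: [-0.133, 0.863, 0.386, 0.297]
wrist_force: [0.6, -0.9, 6.8]
opening: 0.12
grasp_force: 65.3
t 7.17 tcp [0.478 0.067 0.208] q [-0.56 -0.24  2.21  0.73  1.16 -0.13]
[ 0.0009 -0.0003  0.0008] [ 0.001  0.002 -0.002] rows 0.0 tcp [0.479 0.068 0.208]
[ 0.0138 -0.0101  0.011 ] [ 0.05  -0.008 -0.065] rows 0.4 tcp [0.482 0.087 0.208]
[ 0.022  -0.0158  0.0175] [ 0.08  -0.014 -0.103] rows 0.3 tcp [0.485 0.099 0.208]
[ 0.0278 -0.0196  0.0221] [ 0.099 -0.018 -0.129] rows 0.2 tcp [0.487 0.107 0.208]
[ 0.0307 -0.0214  0.0244] [ 0.108 -0.02  -0.142] rows 0.1 tcp [0.488 0.111 0.208]
```

```bash
python3 jog.py '[[0.014,-0.01,0.011,0.05,-0.008,-0.065,0],[0.022,-0.016,0.0175,0.08,-0.014,-0.103,0],[0.0275,-0.0195,0.022,0.099,-0.018,-0.129,0],[0.0275,-0.0195,0.022,0.099,-0.018,-0.129,0],[0.0275,-0.0195,0.022,0.099,-0.018,-0.129,0]]'
python3 - <<'E'
from h import *
s=S[2]
go(*[(grip(a),s+b*a,.785+.1*a,r) for a,b,r in((1.4,.8,0),(1.4,.8,.08))])
E
```

```text
time_s: 7.8
eef_pos: [0.4862, 0.1068, 0.2075]
eef_rot: [-0.154, 0.832, 0.455, 0.278]
wrist_force: [-3.8, 1.5, 9.1]
opening: 0.119
grasp_force: 65.3
t 7.8 tcp [0.486 0.107 0.208] q [-0.45 -0.16  2.14  0.71  1.18 -0.17]
[0.0005 0.0008 0.0013] [-0.001 -0.002 -0.003] rows 0.0 tcp [0.488 0.107 0.207]
[ 0.0007  0.0008 -0.0787] [-0.001 -0.002 -0.003] rows 1.3 tcp [0.462 0.067 0.271]
```

```bash
python3 jog.py '[[0,0,0,0,0,0,0.5],[0,0,0,0,0,0,0.5],[0,0,0,0,0,0,0.5],[0,0,-0.06,0,0,0,0.5],[0,0,-0.12,0,0,0,0.5],[0,0,-0.16,0,0,0,0.5],[0,0,-0.16,0,0,0,0.5]]'
python3 - <<'E'
from h import *
import cv2
a=imaging.camera("side");b=imaging.camera("top")
cv2.imwrite("pics/open_s.png",a);cv2.imwrite("pics/open_t.png",b)
cv2.imwrite("pics/open.png",np.hstack([cv2.resize(a[150:450,200:400],(400,600)),cv2.resize(b[150:330,250:370],(400,600),interpolation=cv2.INTER_CUBIC)]))
print(ctrl.get_obs()["q"])
E
```

```text
time_s: 8.68
eef_pos: [0.435, 0.0231, 0.3353]
eef_rot: [-0.151, 0.833, 0.454, 0.278]
wrist_force: [-0.4, 0.8, -0.2]
opening: 0.501
grasp_force: 0.0
[-0.72563135 -0.38726778  2.04879668  0.63458962  1.59501287 -0.17533006]
```

View pics/open.png

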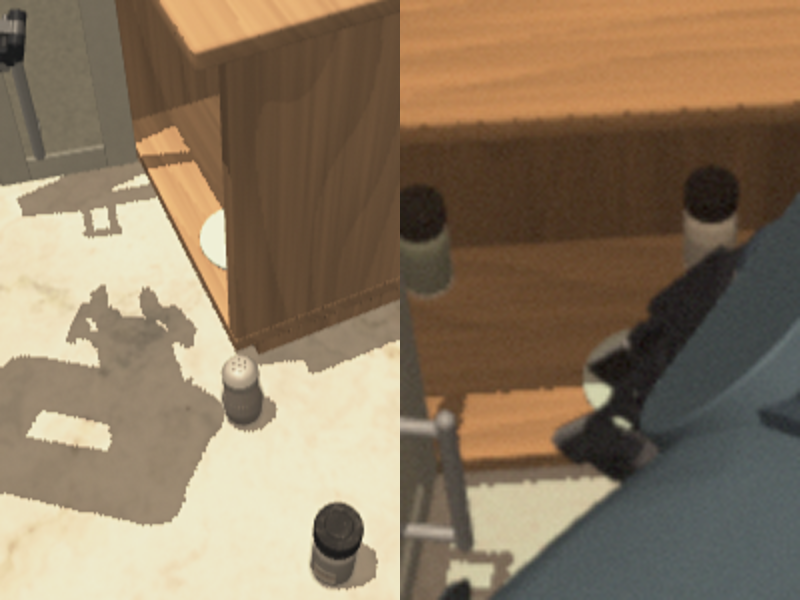

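The door is fully folded, and the coaster is partly hidden behind the arm. Next is the shaker.

Run:
```python
from h import *
s=np.array([.547,-.204,.048])
go((s,.35,.785,.12),(s,.35,.785,0.004))
```

```text
t 8.78 tcp [0.434 0.025 0.332] q [-0.73 -0.39  2.05  0.63  1.6  -0.18]
[-0.2782  0.1765  0.0563] [-0.431  0.138  0.488] rows 5.3 tcp [ 0.48  -0.228  0.119]
[-0.2751  0.2266  0.1608] [-0.431  0.138  0.488] rows 1.9 tcp [ 0.557 -0.2    0.037]
```

```bash
python3 jog.py '[[-0.278,0.177,0.056,-0.431,0.138,0.488,0.75],[-0.278,0.177,0.056,-0.431,0.138,0.488,0.75],[-0.278,0.177,0.056,-0.431,0.138,0.488,0.75],[-0.278,0.177,0.056,-0.431,0.138,0.488,0.75],[-0.278,0.177,0.056,-0.431,0.138,0.488,0.75],[-0.278,0.177,0.056,-0.431,0.138,0.488,0.75],[-0.278,0.177,0.056,-0.431,0.138,0.488,0.75],[-0.278,0.177,0.056,-0.431,0.138,0.488,0.75]]'
python3 - <<'E'
from h import *
import cv2
s=np.array([.547,-.204,.048])
go((s,.35,.785,.12),(s,.35,.785,0.004))
a=imaging.camera("side");b=imaging.camera("top")
cv2.imwrite("pics/sh.png",np.hstack([cv2.resize(a[200:420,220:380],(400,550)),cv2.resize(b[170:335,280:400],(400,550),interpolation=cv2.INTER_CUBIC)]))
E
```

```text
time_s: 9.78
eef_pos: [0.4806, -0.2267, 0.1199]
eef_rot: [-0.068, 0.91, 0.162, 0.377]
wrist_force: [0.5, 0.2, 0.1]
opening: 0.752
grasp_force: 0.0
t 9.78 tcp [ 0.481 -0.227  0.12 ] q [-1.14  0.13  2.16  0.96  1.04 -0.51]
[-0.0013  0.0014 -0.0006] [-0.003 -0.     0.001] rows 0.0 tcp [ 0.48  -0.228  0.119]
[-0.0013  0.0018  0.1154] [-0.003 -0.     0.001] rows 1.9 tcp [ 0.557 -0.2    0.037]
```

View pics/sh.png

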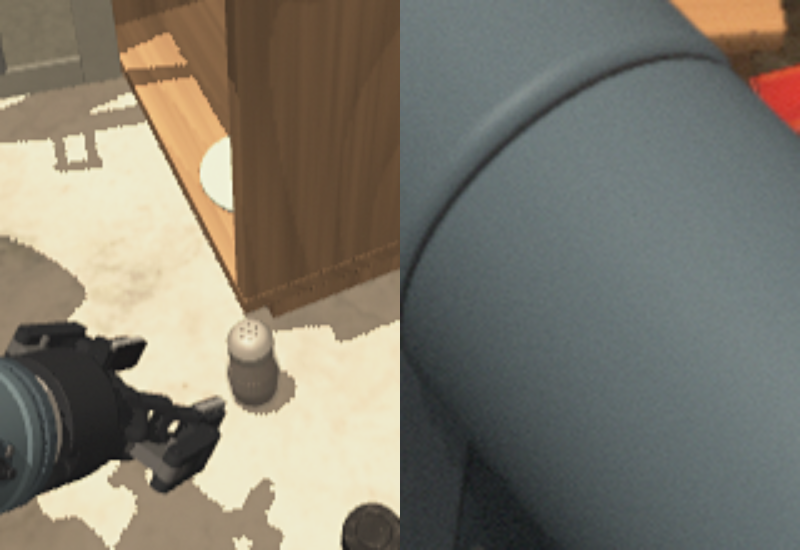

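The fingers are lined up in front of the shaker. I go in and grip, and fit the coaster from the arc points read so far.

```bash
python3 jog.py '[[-0.001,0.002,0.06,0,0,0,0.75],[-0.001,0.002,0.1,0,0,0,0.75],[-0.001,0.002,0.115,0,0,0,0.75],[-0.001,0.002,0.115,0,0,0,0],[-0.001,0.002,0.115,0,0,0,0],[-0.001,0.002,0.115,0,0,0,0],[-0.001,0.002,0.115,0,0,0,0]]'
python3 - <<'E'
from h import *
def bp(n,u,z):
    p=P[n];f=240/np.tan(np.radians(p["fovy"]/2));V=p["view"]
    d=V[:3,:3].T@np.array([(u[0]-p["cx"])/f,-(u[1]-p["cy"])/f,-1]);o=-V[:3,:3].T@V[:3,3];return (o+d*(z-o[2])/d[2])[:2]
pts=np.array([bp(n,u,.055) for n,u in [("side",(300,268.8)),("side",(303,260)),("side",(312,254.8)),("side",(313.2,284.4)),("side",(304,277.5)),("top",(305.2,265.5)),("top",(332.5,248.5)),("top",(341,267)),("top",(317.5,249))]])
r=lambda c:np.hypot(*(pts-c).T)-.045
s=least_squares(r,pts.mean(0),loss="soft_l1",f_scale=.003);print(s.x,r(s.x).round(4),R.from_euler('z',-S[2]).apply([*(s.x-S[:2]),0]))
go()
E
```

```text
time_s: 10.75
eef_pos: [0.5574, -0.2034, 0.0394]
eef_rot: [-0.066, 0.909, 0.161, 0.378]
wrist_force: [-0.1, 1.7, 4.9]
opening: 0.427
grasp_force: 59.6
[ 0.63787689 -0.04982933] [ 0.0009  0.002  -0.0007  0.0004 -0.0012  0.      0.0032 -0.0006 -0.0013] [-0.04265544 -0.06213843  0.        ]
t 10.75 tcp [ 0.557 -0.203  0.039] q [-0.95  0.4   2.06  1.16  0.84 -0.62]
```

```bash
cat > pl.py <<'E'
from h import *
import sys
def carry(B0,*tg): # B0 current shaker base; tg: base target, turn about world z
    o=ctrl.get_obs();q=o["eef_rot"];R0=R.from_quat([*q[1:],q[0]]).as_matrix();p0=o["eef_pos"];off=p0-B0;lp=p0
    for b,t in tg:
        Z=R.from_euler('z',t).as_matrix();p=np.array(b)+Z@off
        print((R0.T@(p-p0)).round(4),R.from_matrix(R0.T@Z@R0).as_rotvec().round(3),round(max(np.linalg.norm(p-lp)/.0625,abs(t)/.188),1),p.round(3));lp=p
E
python3 - <<'E'
from pl import *
c=[.638,-.050]
carry(np.array([.547,-.207,0]),((.547,-.207,.05),0),((*W(-.18,-.226)[:2],.09) if 0 else (*W(-.18,-.22,0)[:2],.09),0),((*W(-.19,-.07,0)[:2],.09),-.2),((*c,.085),-.2),((*c,.057),-.2))
E
```

```text
[ 0.0354  0.0001 -0.0353] [0. 0. 0.] 0.8 [ 0.557 -0.203  0.089]
[ 0.0254 -0.0372 -0.1021] [0. 0. 0.] 1.2 [ 0.493 -0.187  0.129]
[ 0.0667 -0.1735 -0.0609] [-0.142 -0.     0.141] 2.4 [ 0.502 -0.039  0.129]
[ 0.1585 -0.1139  0.0384] [-0.142 -0.     0.141] 2.4 [ 0.649 -0.049  0.124]
[ 0.1387 -0.114   0.0582] [-0.142 -0.     0.141] 1.1 [ 0.649 -0.049  0.096]
```

```bash
python3 jog.py '[[0.035,0,-0.035,0,0,0,0],[0.035,0,-0.035,0,0,0,0],[0.025,-0.037,-0.102,0,0,0,0],[0.025,-0.037,-0.102,0,0,0,0],[0.04,-0.083,-0.088,-0.05,0,0.05,0],[0.053,-0.128,-0.075,-0.095,0,0.095,0],[0.067,-0.1735,-0.061,-0.142,0,0.141,0],[0.067,-0.1735,-0.061,-0.142,0,0.141,0],[0.067,-0.1735,-0.061,-0.142,0,0.141,0]]'
python3 - <<'E'
from pl import *
import cv2
go()
a=imaging.camera("side");b=imaging.camera("top")
cv2.imwrite("pics/carry.png",np.hstack([cv2.resize(a[150:370,200:360],(400,550)),cv2.resize(b[150:315,250:370],(400,550),interpolation=cv2.INTER_CUBIC)]))
E
```

```text
time_s: 11.88
eef_pos: [0.5014, -0.0382, 0.1285]
eef_rot: [-0.028, 0.921, 0.071, 0.382]
wrist_force: [-0.3, -0.7, -0.5]
opening: 0.428
grasp_force: 60.0
t 11.88 tcp [ 0.501 -0.038  0.128] q [-0.68 -0.19  2.44  1.12  0.61 -0.13]
```

View pics/carry.png

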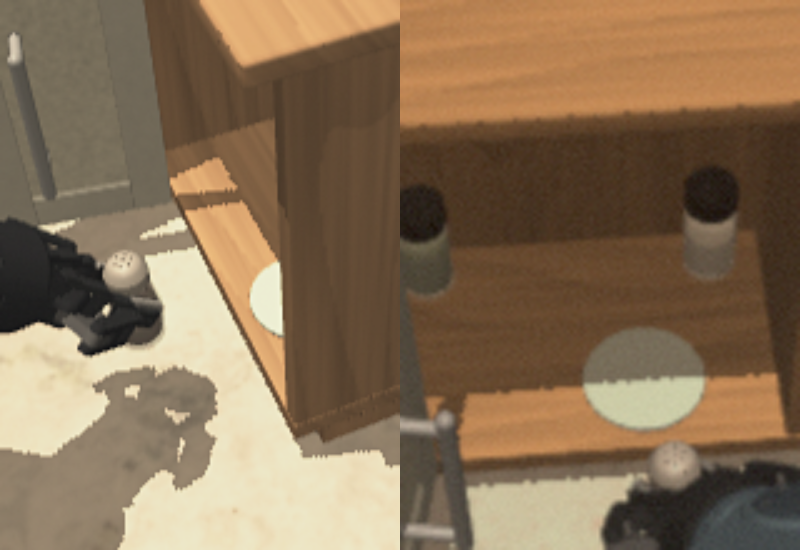

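The whole coaster is visible, centred at crop (644,379), and the shaker is held upright with its dome at crop (674,460) in top and (126,265) in side. I check both numerically.

Run:
```python
from pl import *
x,_=fit({"top":[((0,0,.055),(323.2,263.7))]},np.array([.6,0]),lambda s,k:k+np.array([*s,0]));print("coaster",x)
t,r=tri({"side":(250.4,255.5),"top":(332.2,288)});print("dome",t,r)
B=W(-.19,-.07,0);B[2]=.089;print("expected base",B)
c=[.638,-.050];B=np.array([*((B[:2]+t[:2])/2),.089])
carry(B,((*c,.082),0),((*c,.057),0))
```

```text
coaster [ 0.63501437 -0.04869851]
dome [ 0.49260653 -0.03984271  0.17373694] [[-0.21159718  0.31740882]
 [-0.19497212 -0.39574189]]
expected base [ 0.49062291 -0.04042243  0.089     ]
[0.0963 0.0314 0.1064] [0. 0. 0.] 2.4 [ 0.648 -0.05   0.122]
[0.0786 0.0314 0.124 ] [0. 0. 0.] 0.4 [ 0.648 -0.05   0.097]
```

```bash
python3 jog.py '[[0.032,0.01,0.035,0,0,0,0],[0.064,0.02,0.07,0,0,0,0],[0.095,0.0305,0.105,0,0,0,0],[0.095,0.0305,0.105,0,0,0,0],[0.086,0.0305,0.114,0,0,0,0],[0.0775,0.0305,0.1225,0,0,0,0],[0.0775,0.0305,0.1225,0,0,0,0]]'
python3 - <<'E'
from pl import *
go()
E
```

```text
time_s: 12.85
eef_pos: [0.6448, -0.0489, 0.0956]
eef_rot: [-0.028, 0.922, 0.068, 0.381]
wrist_force: [-0.6, -0.6, -0.9]
opening: 0.427
grasp_force: 60.1
t 12.85 tcp [ 0.645 -0.049  0.096] q [-0.47  0.23  2.1   1.3   0.44 -0.17]
```

```bash
python3 jog.py '[[-0.0008,0,0.0008,0,0,0,0],[-0.0011,0,0.0011,0,0,0,0],[-0.0011,0,0.0011,0,0,0,0]]'
```

```text
time_s: 13.22
eef_pos: [0.6459, -0.0473, 0.0957]
eef_rot: [-0.028, 0.921, 0.07, 0.382]
wrist_force: [-0.2, -0.4, -1.7]
opening: 0.427
grasp_force: 60.0
```

```bash
python3 jog.py '[[-0.0007,0,0.0007,0,0,0,0],[-0.0014,0,0.0014,0,0,0,0],[-0.0014,0,0.0014,0,0,0,0]]';python3 - <<'E'
from pl import *
go()
o=ctrl.get_obs();print(o["wrist_force"])
E
```

```text
time_s: 13.6
eef_pos: [0.6466, -0.0471, 0.0945]
eef_rot: [-0.028, 0.921, 0.07, 0.383]
wrist_force: [-1.5, 0.2, 5.3]
opening: 0.426
grasp_force: 61.2
t 13.6 tcp [ 0.647 -0.047  0.094] q [-0.47  0.24  2.1   1.32  0.44 -0.19]
[-1.52725854  0.15614037  5.32547949]
```

Contact with the coaster (about +5 N). I release and back out along the tool axis.

```bash
python3 jog.py '[[0,0,0,0,0,0,0.75],[0,0,0,0,0,0,0.75],[0,0,0,0,0,0,0.75],[0,0,-0.03,0,0,0,0.75],[0,0,-0.08,0,0,0,0.75],[0,0,-0.13,0,0,0,0.75],[0,0,-0.18,0,0,0,0.75],[0,0,-0.18,0,0,0,0.75]]';python3 - <<'E'
from pl import *
import cv2
go()
a=imaging.camera("side");b=imaging.camera("top")
cv2.imwrite("pics/end.png",np.hstack([cv2.resize(a[40:340,190:390],(400,600)),cv2.resize(b[150:330,230:350],(400,600),interpolation=cv2.INTER_CUBIC)]))
E
```

```text
time_s: 14.6
eef_pos: [0.5203, -0.0679, 0.2251]
eef_rot: [-0.025, 0.92, 0.07, 0.385]
wrist_force: [-0.0, -0.1, -0.1]
opening: 0.751
grasp_force: 0.0
t 14.6 tcp [ 0.52  -0.068  0.225] q [-0.71 -0.36  2.32  0.85  0.8   0.21]
```

View pics/end.png

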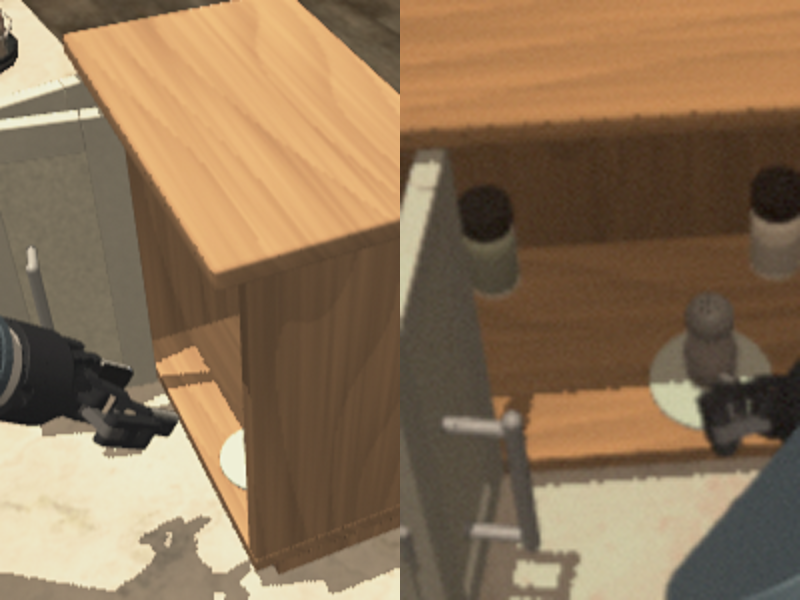

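The shaker stands upright on the coaster, with its dome at crop (709,308), and the door is folded back. I check it numerically before handing in.

Run:
```python
from pl import *
x,_=fit({"top":[((0,0,.140),(322.7,243.5))]},np.array([.6,0]),lambda s,k:k+np.array([*s,0]));d=np.hypot(*(x-[.636,-.049]));print(x,d)
if d<.014: print(ctrl.hand_in())
```

```text
[ 0.6334346 -0.0473411] 0.0030550360415531135
the job is handed in; nothing more can be done
None
```

The job is handed in: the door is folded right back, the salt shaker stands upright about 3 mm from the coaster's centre by the last picture, and no spice jar was touched as far as the forces and pictures show; the judge's verdict was not shown.

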